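Wedge up a transformer plate

ROBOT

A 6-joint arm with a two-finger parallel gripper is mounted at the origin on the work surface. World frame = base frame: x ahead of the robot, y to its left, z up, the work surface at z = 0. Lengths are in mm, angles in rad, forces in N, time in s.
With the tool pointing down it reaches from about 325 to 900 mm from the base axis. Payload 6.1 kg.
Tool frame: the origin (TCP) lies at the very end of the fingers, on their centre line; the grasp point (between the pads) lies 19 mm behind it (robot.grasp_offset is the z of the grasp point in the tool frame, in mm); z points along the fingers, y is the direction in which the jaws open and shut (so a half turn about z gives the same grasp; the last joint's range is limited). The gripper opens to 87 mm and grips with 3 to 60 N. Pads are 19 mm wide; open, the fingers measure 117 mm over their backs; the gripper's body (75 mm by 190 mm) begins 51 mm behind the grasp point.
Start: joints at [-1.256, 0.22, 1.526, -0, 1.395, -0.126], TCP at [266.657, -565.252, 222.538] pointing down, gripper open.
Joint ranges: [-2.98, 2.98], [-0.91, 2.08], [0.09, 2.57], [-1.24, 4.39], [0.2, 2.65], [-2.68, 2.68]. Speed limits (rad/s): [2.57, 2.57, 3.01, 3.14, 3.14, 3.14].

INTERFACE

Orientations are given as a 3x3 rotation matrix whose columns are the frame's x, y, z axes.
In Python, from station import robot, optics gives the robot as it stands. The module is installed in compiled form; this text tells all that it offers.
- The arm moves only by the tool move_arm, never from a script. Its argument "series" is a list of rows, each an object of numbers: "tx", "ty", "tz": the shift along the tool's x, y, z in mm; "wx", "wy", "wz": the turn, a rotation vector about the tool's x, y, z in rad. A call has 1 to 5 rows; each row shifts and turns the pose as measured when the row begins, along the tool's axes as they then stand; what a row does not reach is not made up. A row lasts 1/10 s, in which the tool goes at most 50 mm and 8.59 degrees, less where a joint would pass 70% of its speed; a pose out of reach is approached as far as the arm can. A call is refused whole if a number of a shift passes 50 or a number of a turn 0.15, either way. A call with a gripper value outside its range is refused whole. "hand" is the gripper's target within -1 to 1 (fully open at 1, half-way at 0, shut at -1), set as the call begins (left out, the last holds). The fingers move at their own pace and stop on an object; the grip force is fixed at half the most. Time passes only in rows, so rows that do not move let the fingers close. It gives the time, the measured TCP pose, the force and the opening at its end, in the units of the state.
- robot.get_state(): the state, without advancing time (a new reading comes with each control period).
- optics.snapshot(name): name is "side" or "top"; returns a dict with "image" (400x640x3 uint8, red, green, blue), "mtx" (3x3 intrinsics, pixels), "dist" ([k1, k2, p1, p2, k3] as OpenCV has them; the pictures are not rectified), "view" (4x4, takes a point from world to camera coordinates). Camera axes: x right, y up, looking along -z (the intrinsics and any distortion apply to the point x, -y, -z); pixel columns grow to the right and rows downward; lengths in mm; the calibration is good to about 2 mm. A picture is of the moment at which its call begins. There is no depth.
- robot.sign_off(): hands the job in, once; it reports no verdict.
The state is a dict: "t": time; "joints": joint angles; "qd": joint speeds; "joint_efforts": joint torques, N m; "position": TCP position; "eef_rot": TCP orientation; "wrist_force": force on the tool from outside, world axes, zero at the start; "moment": the same for the moment, N m; "finger_gap": finger opening in mm.
Only numpy, scipy, OpenCV 4.12 (cv2) and the standard library are available. Lean on these libraries where they do the work, as an engineer would, in place of code of your own. Each camera call takes 0.05 s, during which the arm holds its last target. There are 200 camera calls.

TASK

Pick up the wooden wedge from the rubber mat and set it down on the narrow raised bar of the jig, thin end facing the hinged steel plate. Then push it along the bar under the plate's front edge until the plate just lifts off its two rubber rests, about 3 mm, and finish like that: keep holding the wedge where it is, with the wedge alone carrying the plate. Touch neither the jig nor the plate with the robot, and leave the other things lying about where they are.

Things in the scene. Friction and masses are not known exactly. Their poses are not given: they have to be found in the camera images.
- wedge_heel (a point): Centre of the heel of the loose pale wood wedge, 20 mm above its flat underside. Heel: block 22 mm long, 24 wide, 40 tall; grip it across the 24 mm from above. From its front face (11 mm ahead of here) a ramp, 24 mm wide, runs 72 mm forward, its top sloping straight from 15 to 3 mm thick (1 in 6). x points to the thin end, z up. 60 g, lies flat on the 2 mm thick rubber mat.
- wedge_tip (a point): Middle of the lower edge of the wedge's thin end, 83 mm ahead of the heel's centre and 20 mm below it. Same axes as the heel.
- wedge: The whole wedge. Origin on its underside below the heel's centre (20 mm below it); axes as for the heel.
- sill: Narrow raised bar of the jig: fixed aluminium bar 32 mm wide, its flat top 40 mm above the table and 28 mm above the jig's base. Origin on its top, on its centre line, straight below the front edge of the steel plate. x points along the bar towards and under the plate, z up. It runs from x = -125 mm (free end) to +55 mm (under the plate).
- jig: Fixed jig with all it carries (bar, hinged plate with transformer). Grey base 220 mm wide, 12 mm thick, from x = -130 to +210 mm. Origin on the table 40 mm below that of the bar, same axes. Two rubber rests 18 mm square stand under the plate's front corners, at y = +55 and -55 mm.
- plate_edge (a point): Middle of the lower front edge of the steel plate (140 mm wide, 5 thick), 8 mm above the bar at rest. Round transformer on it: from 60 mm behind the edge, 56 mm high. Edge meets the wedge's ramp when the thin end is 30 mm past it along the bar; then 6 mm of push lifts it 1 mm: for 3 mm, thin end 48 mm past. 3 to 6 N rest on the edge; the push takes 5 to 12 N.
- plate (a joint): Hinge angle of the steel plate, rad: 0 on its rests, growing as its front edge rises; hinge 180 mm behind the edge, so 0.0056 rad per mm of lift there (3 mm: 0.0167). It falls back by its own weight.
- flat_block: Bystander: flat wooden block 90 x 24 x 22 mm on the mat, same wood as the wedge but without ramp or heel. Origin under its centre.
- film_cap: Bystander: orange box-shaped capacitor 46 x 20 x 30 mm tall, on the mat. Origin under its centre.
- driver: Bystander: screwdriver 170 mm long lying across the far part of the mat.
- can_cap: Bystander: small black can capacitor, 25 mm across, 45 tall, standing on the jig's base about 92 mm to the +y side of the bar. Origin under its centre.
- resistor: Bystander: white ceramic resistor 50 x 14 x 14 mm lying on the jig's base beside the plate. Origin under its centre.
- spool: Bystander: metal wire spool 56 mm across, 42 mm tall, standing on the table at one side.
- big_cap: Bystander: black can capacitor 44 mm across, 75 mm tall, standing on the table at one side.
Things that resemble listed ones, but are neither listed nor needed, are in the scene too. What is shaped like the wedge but orange or pink is not meant.

How it is judged (in metres and radians):
On the way:
1. the wedge is set flat on the bar, along it, thin end towards the plate, with the plate still on its rests (z of wedge in the frame of sill between -0.003 and 0.003 m and y of wedge in the frame of sill between -0.012 and 0.012 m and x of wedge_tip in the frame of sill between -0.05 and 0.034 m and angle between the x axis of wedge and the x axis of sill, either way round below 0.2 rad and contact force between wedge and sill above 0.1 N and value of joint plate below 0.003 rad), for 0.2 s.
At the end, for the whole second after the job is handed in: Fingers hold the wedge, which lies on the bar (3 mm height, 14 mm off its centre line, 0.2 rad, pressing over 1 N), thin end 32 to 70 mm past the edge; plate at rest, edge lifted 1.2 to 5 mm; robot touches neither jig nor plate; no bystander moved over 30 mm (value of joint plate between 0.0067 and 0.0278 rad and velocity of joint plate between -0.02 and 0.02 rad/s and linear speed of wedge below 0.01 m/s and contact force between the fingers and wedge above 1 N and contact force between wedge and sill above 1 N and z of wedge in the frame of sill between -0.003 and 0.003 m and y of wedge in the frame of sill between -0.014 and 0.014 m and x of wedge_tip in the frame of sill between 0.032 and 0.07 m and angle between the x axis of wedge and the x axis of sill, either way round below 0.2 rad and contact force between each of the arm, the fingers and jig below 0.5 N and distance of each of flat_block, film_cap, driver, can_cap, resistor, spool, big_cap from where it was at the start of the episode below 0.03 m); the arm keeps its last pose, push and grip.
It fails at once if the plate is heaved up more than 9 mm at its edge (value of joint plate above 0.05 rad).
It fails at once if the robot pushes hard on the jig or the plate (contact force between any of the fingers, the arm and jig above 5 N).
It fails at once if a bystander is knocked away (distance of any of flat_block, film_cap, driver, can_cap, resistor, spool, big_cap from where it was at the start of the episode above 0.04 m).
It also fails if it takes over 48 s, if anything falls off the work surface, if the arm or the gripper's body presses on something with over 40 N, if the wrist force passes 120 N, or if a joint passes its speed limit or range.

## Working session

There is one attempt and no reset: what is moved stays moved. The work goes in short steps, Python scripts to look and compute and a tool call to move; the robot and the scene stay as the last step left them, time stands still between calls to the robot, and variables do not carry over. Pictures are saved under pics/ and viewed, about 8 in all and at most 12, crops included, and the job is handed in when it is done.

Besides the shell and the picture viewer there is one more tool, called after "Call:" in YAML: its name, and indented under it one key for each argument. move_arm: Moves the arm, as the interface text tells. Its arguments: {"type":"object","properties":{"series":{"type":"array","items":{"type":"object","properties":{"tx":{"type":"number"},"ty":{"type":"number"},"tz":{"type":"number"},"wx":{"type":"number"},"wy":{"type":"number"},"wz":{"type":"number"}}}},"hand":{"type":"number"}},"required":["series"]}

```bash
mkdir -p pics; cat > h.py <<'E'
import numpy as np, cv2
from station import robot, optics
def snap(n,f=None):
    s=optics.snapshot(n)
    if f: cv2.imwrite('pics/'+f,cv2.cvtColor(s['image'],cv2.COLOR_RGB2BGR))
    return s
def ray(s,uv):
    uv=np.asarray(uv,float).reshape(-1,1,2)
    p=cv2.undistortPoints(uv,np.array(s['mtx'],float),np.array(s['dist'],float)).reshape(-1,2)
    V=np.array(s['view'],float); R=V[:3,:3]
    d=np.c_[p[:,0],-p[:,1],-np.ones(len(p))]@R
    return -R.T@V[:3,3],d
def plane(s,uv,z):
    c,d=ray(s,uv); return c+d*((z-c[2])/d[:,2])[:,None]
def proj(s,X):
    X=np.asarray(X,float).reshape(-1,3); V=np.array(s['view'],float)
    q=X@V[:3,:3].T+V[:3,3]; q=q*[1,-1,-1]
    return cv2.projectPoints(q,np.zeros(3),np.zeros(3),np.array(s['mtx'],float),np.array(s['dist'],float))[0].reshape(-1,2)
E
python3 - <<'E'
from h import *
a=snap('top','top0.png');b=snap('side','side0.png')
for s in(a,b):
    c,_=ray(s,[[320,200]]);print(c,s['mtx'],s['dist'])
st=robot.get_state();print(st['t'],st['position'],st['eef_rot'],st['finger_gap'],robot.grasp_offset)
E
```

```text
[ 353.76574821   10.17131973 1073.15835804] [[389.20762776   0.         318.32411308]
 [  0.         389.20762776 204.43977924]
 [  0.           0.           1.        ]] [-0.06849741  0.          0.          0.          0.        ]
[ -1.23125057 783.19083312 847.62455183] [[461.04959497   0.         322.39907054]
 [  0.         461.04959497 204.21341794]
 [  0.           0.           1.        ]] [-0.03382598  0.          0.          0.          0.        ]
0.1 [ 266.49296343 -564.7321639   221.55100038] [[ 9.04399790e-01  4.26685733e-01 -5.53384412e-04]
 [ 4.26686049e-01 -9.04398361e-01  1.61875313e-03]
 [ 1.90218908e-04 -1.70012139e-03 -9.99998537e-01]] 86.71001090333586 -18.700000000000003
```

View pics/top0.png

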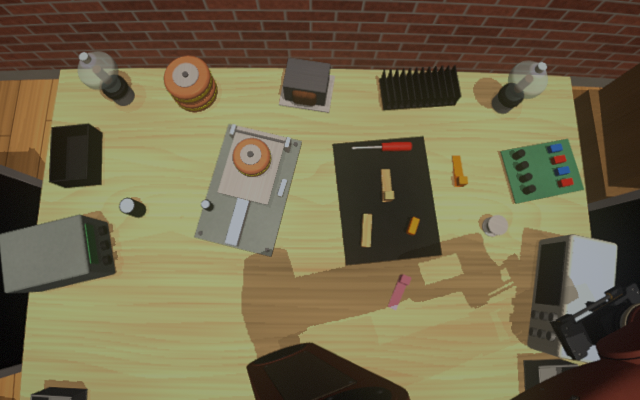

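View pics/side0.png

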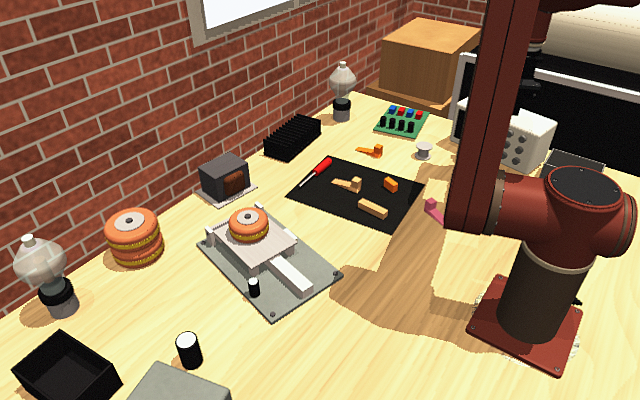

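The top view gives these candidates (column, row):
- Pale wedge at (387,186)
- Flat block at (367,230), with no heel
- Orange wedge at (459,170), off the mat
- Pink wedge at (400,290), off the mat
- Film capacitor at (413,226)

By the description, the one at (387,186) is the wedge. I'll check it in a close crop.

```bash
python3 - <<'E'
import cv2,numpy as np
a=cv2.imread('pics/top0.png');b=cv2.imread('pics/side0.png')
def c(i,x,y,w,h,k): return cv2.resize(i[y:y+h,x:x+w],None,fx=k,fy=k,interpolation=cv2.INTER_CUBIC)
o=np.vstack([np.hstack([c(a,360,160,50,37,8),c(b,325,170,50,37,8)]),np.hstack([c(a,190,120,114,85*1,400/114)[:296],np.zeros((296,0,3),np.uint8),c(b,190,200,160,118,2.5)[:296,:400]])]) if 0 else None
A=c(a,360,160,50,37,8);B=c(b,325,170,50,37,8)
C=cv2.resize(a[120:260,190:305],(246,300),interpolation=cv2.INTER_CUBIC);D=cv2.resize(b[200:325,190:350],(384,300),interpolation=cv2.INTER_CUBIC)
o=np.zeros((600,800,3),np.uint8);o[:296,:400]=A;o[:296,400:]=B;o[300:,:246]=C;o[300:,400:784]=D
cv2.imwrite('pics/crop0.png',o)
h=cv2.cvtColor(a,cv2.COLOR_BGR2HSV)
for p in [(387,176),(388,196),(367,230),(240,215),(235,230),(250,185),(380,220)]:print(p,h[p[1],p[0]])
E
```

```text
(387, 176) [ 21 115 164]
(388, 196) [ 26 103 163]
(367, 230) [ 23 107 164]
(240, 215) [104  19 177]
(235, 230) [105  17 177]
(250, 185) [ 22  23 165]
(380, 220) [21 61 42]
```

View pics/crop0.png

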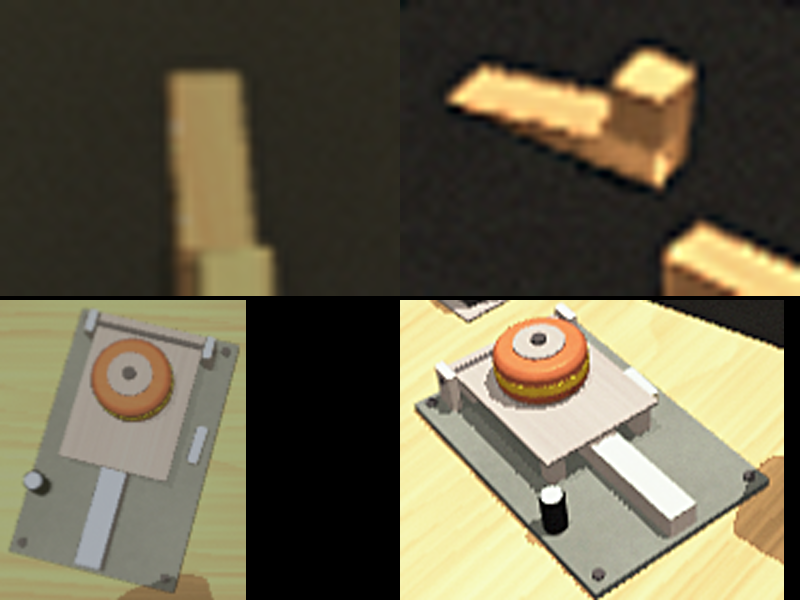

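The crop confirms it: a pale wedge with its ramp, thin end at the top (about (385,169)) and heel block at about (389,196) in the top view. The bar's top face runs from about (248,198) to (231,245).

```bash
python3 - <<'E'
from h import *
a=snap('top');b=snap('side')
def comp(m,p):
    n,l=cv2.connectedComponents(m.astype(np.uint8),connectivity=4); 
    return (l==l[p[1],p[0]]).astype(np.uint8)
def quad(m,n=4):
    c=max(cv2.findContours(m,cv2.RETR_EXTERNAL,cv2.CHAIN_APPROX_NONE)[0],key=cv2.contourArea)
    return cv2.boxPoints(cv2.minAreaRect(c)),c
ha=cv2.cvtColor(a['image'],cv2.COLOR_RGB2HSV).astype(int)
hb=cv2.cvtColor(b['image'],cv2.COLOR_RGB2HSV).astype(int)
m=comp((ha[...,0]>95)&(ha[...,0]<125)&(ha[...,2]>150),(236,228))
q,c=quad(m);print('bar px',q.round(1).tolist(),m.sum());P=plane(a,q,40);print(P.round(1))
# plate
m=comp((ha[...,1]<45)&(ha[...,2]>135)&(ha[...,0]<60),(235,192))
q,c=quad(m);print('plate px',q.round(1).tolist(),m.sum());print(plane(a,q,53).round(1))
# wedge top
m=comp((ha[...,2]>90)&(ha[...,1]>60)&(np.abs(np.arange(640)-387)<20)[None],(387,180));ys,xs=np.nonzero(m);
for y in range(ys.min(),ys.max()+1):
    x=np.nonzero(m[y])[0];print(y,x.min(),x.max(),end='; ')
print()
m=comp(hb[...,2]>90,(357,182));ys,xs=np.nonzero(m)
for y in range(ys.min(),ys.max()+1):
    x=np.nonzero(m[y])[0];print(y,x.min(),x.max(),end='; ')
print()
for y in range(186,203):print(y,[tuple(a['image'][y,x]) [0] for x in range(379,398)],[int(ha[y,x,0]) for x in range(379,398)])
# side bar
m=comp((hb[...,2]>200)&(hb[...,1]<40),(290,277));q,c=quad(m);e=cv2.approxPolyDP(c,2,True).reshape(-1,2);print('side bar',e.tolist(),plane(b,e,40).round(1).tolist())
E
```

```text
bar px [[224.1999969482422, 242.1999969482422], [237.10000610351562, 197.3000030517578], [248.39999389648438, 200.5], [235.60000610351562, 245.5]] 547
[[443.1 242.   40. ]
 [565.  213.1  40. ]
 [556.3 182.   40. ]
 [434.8 211.4  40. ]]
plate px [[216.8000030517578, 191.6999969482422], [233.89999389648438, 129.60000610351562], [284.1000061035156, 143.39999389648438], [266.8999938964844, 205.5]] 2010
[[577.3 265.8  53. ]
 [753.9 228.3  53. ]
 [714.8  88.3  53. ]
 [540.8 129.9  53. ]]
169 381 389; 170 381 389; 171 381 389; 172 381 389; 173 381 390; 174 381 390; 175 381 390; 176 381 390; 177 381 390; 178 381 390; 179 381 390; 180 381 390; 181 382 390; 182 382 390; 183 382 390; 184 382 391; 185 382 391; 186 382 391; 187 382 391; 188 382 391; 189 382 391; 190 382 391; 191 382 393; 192 382 393; 193 384 393; 194 383 393; 195 383 393; 196 383 393; 197 383 394; 198 383 394; 199 383 392; 200 383 389; 201 382 387; 
176 355 357; 177 353 359; 178 335 361; 179 334 361; 180 332 361; 181 331 361; 182 331 361; 183 333 360; 184 337 360; 185 340 360; 186 340 360; 187 343 360; 188 345 360; 189 347 360; 1
[... 5554 characters left out ...]
), np.uint8(78), np.uint8(66), np.uint8(52), np.uint8(44), np.uint8(40), np.uint8(39), np.uint8(41), np.uint8(42), np.uint8(39)] [24, 24, 22, 20, 20, 18, 16, 16, 16, 16, 17, 16, 20, 21, 25, 27, 28, 25, 27]
202 [np.uint8(40), np.uint8(40), np.uint8(41), np.uint8(51), np.uint8(70), np.uint8(70), np.uint8(63), np.uint8(52), np.uint8(47), np.uint8(46), np.uint8(44), np.uint8(44), np.uint8(39), np.uint8(39), np.uint8(40), np.uint8(41), np.uint8(42), np.uint8(41), np.uint8(39)] [27, 27, 19, 22, 19, 17, 16, 18, 19, 20, 16, 22, 25, 25, 24, 30, 25, 25, 27]
side bar [[270, 260], [301, 290], [312, 284], [280, 255]] [[565.2, 210.2, 40.0], [445.3, 241.8, 40.0], [435.6, 212.7, 40.0], [556.3, 182.6, 40.0]]
```

```bash
cat >> h.py <<'E'
PSI=-0.243; O=np.array([559.,197.3])   # sill origin, yaw
def wedge_pts(o,yaw):
    x=[-11,11,11,83,83,11,-11]; pts=[(-11,s,40) for s in(-12,12)]+[(11,s,40) for s in(-12,12)]+[(83,s,3) for s in(-12,12)]+[(-11,s,0) for s in(-12,12)]+[(83,s,0) for s in(-12,12)]
    c,s=np.cos(yaw),np.sin(yaw); p=np.array(pts,float); return np.c_[p[:,:2]@np.array([[c,s],[-s,c]]),p[:,2]]+o
E
python3 - <<'E'
from h import *
a=snap('top');b=snap('side')
hc=plane(a,[[389.25,194.5]],42)[0]; tp=plane(a,[[385.7,168.6]],5)[0]
hb=plane(b,[[357.2,179.5],[361.7,178.3],[351.6,180.8],[357.5,183.2],[357.3,176]],42)
print('heel',hc,'tip',tp,np.linalg.norm(tp-hc)); yaw=np.arctan2(*(tp-hc)[1::-1]);print('yaw',yaw)
hs=plane(b,[[325+255/8-.5,170+75/8-.5]],42);print('heel side view',hs, 'tip side',plane(b,[[325+68/8-.5,170+83/8-.5]],5))
o=np.array([hc[0],hc[1],2.]);W=wedge_pts(o,yaw)
print('top',proj(a,W).round(1).tolist());print('side',proj(b,W).round(1).tolist())
E
```

```text
heel [ 576.3754324  -200.16365871   42.        ] tip [ 659.98045857 -199.69075915    5.        ] 91.42769839877121
yaw 0.005656292928929294
heel side view [[ 574.59260501 -199.54827255   42.        ]] tip side [[ 657.93506027 -197.374419      5.        ]]
top [[393.8, 198.5], [385.0, 198.4], [393.5, 190.6], [384.7, 190.5], [389.9, 168.8], [381.5, 168.8], [390.8, 201.3], [382.4, 201.3], [389.7, 169.1], [381.4, 169.1]]
side [[361.2, 177.9], [357.0, 181.7], [355.0, 175.5], [350.8, 179.2], [335.2, 177.6], [330.9, 181.2], [360.5, 188.5], [356.4, 192.4], [335.2, 178.3], [330.9, 182.0]]
```

Call:
move_arm:
  series:
    - {"tx":43,"ty":-19}
    - {"tx":43,"ty":-19}
    - {"tx":43,"ty":-19}
    - {"tx":43,"ty":-19}
    - {"tx":43,"ty":-19}
  hand: 0.4

```text
invalid input
```

```bash
cat > go.py <<'E'
import sys
from h import *
# usage: go.py x y z yaw : remaining move in tool axes
x,y,z,yaw=map(float,sys.argv[1:5]); s=robot.get_state(); R=np.array(s['eef_rot']); p=np.array(s['position'])
T=np.array([[np.cos(yaw),np.sin(yaw),0],[np.sin(yaw),-np.cos(yaw),0],[0,0,-1.]])
w=cv2.Rodrigues(R.T@T)[0].ravel()
d=np.array([x,y,z])-p
print('t',round(s['t'],2),'p',p.round(1),'yaw',round(np.arctan2(R[1,0],R[0,0]),3),'gap',round(s['finger_gap'],1),'F',np.round(s['wrist_force'],1))
print('tool d',(R.T@d).round(1),'tool d if turned',(T.T@d).round(1),'w',w.round(3))
c,q=np.cos(PSI),np.sin(PSI); e=p[:2]-O; print('sill xy',(e@[c,q]).round(1),(e@[-q,c]).round(1),'qd',np.abs(s['qd']).max().round(3))
E
python3 go.py 575.5 -200 120 0.015
```

```text
t 0.3 p [ 266.6 -565.   222.2] yaw 0.441 gap 86.7 F [-0.8 -0.6  0.2]
tool d [ 435.1 -198.3  102.3] tool d if turned [ 314.3 -360.4  102.2] w [-0.001  0.     0.426]
sill xy -100.4 -810.3 qd 0.004
```

Call:
move_arm:
  series:
    - {"tx":43,"ty":-19,"tz":0,"wx":0,"wy":0,"wz":0}
    - {"tx":43,"ty":-19,"tz":0,"wx":0,"wy":0,"wz":0}
    - {"tx":43,"ty":-19,"tz":0,"wx":0,"wy":0,"wz":0}
    - {"tx":43,"ty":-19,"tz":0,"wx":0,"wy":0,"wz":0}
    - {"tx":43,"ty":-19,"tz":0,"wx":0,"wy":0,"wz":0}
  hand: 0.4

```text
t: 0.8
position: [420.9, -387.4, 221.2]
eef_rot: [[0.909, 0.416, -0.001], [0.416, -0.909, -0.001], [-0.001, 0.001, -1.0]]
wrist_force: [0.2, -0.6, 0.3]
finger_gap: 62.6
```

Call:
move_arm:
  series:
    - {"tx":43,"ty":-21,"tz":0,"wx":0,"wy":0,"wz":0}
    - {"tx":43,"ty":-21,"tz":10,"wx":0,"wy":0,"wz":0}
    - {"tx":43,"ty":-21,"tz":20,"wx":0,"wy":0,"wz":0}
    - {"tx":43,"ty":-21,"tz":20,"wx":0,"wy":0,"wz":0}
    - {"tx":43,"ty":-21,"tz":20,"wx":0,"wy":0,"wz":0}

```text
t: 1.3
position: [574.0, -203.8, 157.9]
eef_rot: [[0.909, 0.416, 0.008], [0.416, -0.909, -0.008], [0.004, 0.01, -1.0]]
wrist_force: [0.8, -1.6, 0.1]
finger_gap: 61.2
```

Call:
move_arm:
  series:
    - {"tx":0,"ty":0,"tz":0,"wx":0,"wy":0,"wz":0.14}
    - {"tx":0,"ty":0,"tz":0,"wx":0,"wy":0,"wz":0.14}
    - {"tx":0,"ty":0,"tz":0,"wx":0,"wy":0,"wz":0.14}
    - {"tx":0,"ty":0,"tz":0,"wx":0,"wy":0,"wz":0}

```text
t: 1.7
position: [575.6, -194.6, 152.6]
eef_rot: [[1.0, 0.005, 0.002], [0.005, -1.0, -0.002], [0.002, 0.002, -1.0]]
wrist_force: [0.2, 0.3, -1.0]
finger_gap: 61.2
```

```bash
python3 go.py 575.5 -200 60 0.015
```

```text
t 1.7 p [ 575.6 -194.6  152.6] yaw 0.005 gap 61.2 F [ 0.2  0.3 -1. ]
tool d [-0.3  5.2 92.6] tool d if turned [-0.2  5.4 92.6] w [ 0.002 -0.002 -0.01 ]
sill xy 110.4 -376.4 qd 0.087
```

Call:
move_arm:
  series:
    - {"tx":0,"ty":5,"tz":30,"wx":0,"wy":0,"wz":-0.01}
    - {"tx":0,"ty":0,"tz":30,"wx":0,"wy":0,"wz":0}
    - {"tx":0,"ty":0,"tz":25,"wx":0,"wy":0,"wz":0}
    - {"tx":0,"ty":0,"tz":0,"wx":0,"wy":0,"wz":0}

```text
t: 2.1
position: [577.4, -201.2, 67.5]
eef_rot: [[1.0, 0.031, 0.006], [0.031, -1.0, -0.005], [0.006, 0.005, -1.0]]
wrist_force: [-0.4, 0.5, -0.4]
finger_gap: 61.0
```

```bash
python3 go.py 575.5 -200 10 0.015; python3 - <<'E'
from h import *
b=snap('side')['image'][130:230,290:420];a=snap('top')['image'][140:240,325:455]
cv2.imwrite('pics/pre.png',cv2.cvtColor(cv2.resize(np.hstack([b,a]),None,fx=3,fy=3,interpolation=cv2.INTER_CUBIC),cv2.COLOR_RGB2BGR))
E
```

```text
t 2.1 p [ 577.4 -201.2   67.5] yaw 0.031 gap 61.0 F [-0.4  0.5 -0.4]
tool d [-2.2 -1.5 57.5] tool d if turned [-1.9 -1.2 57.5] w [ 0.005 -0.006  0.016]
sill xy 113.8 -382.4 qd 0.037
```

View pics/pre.png

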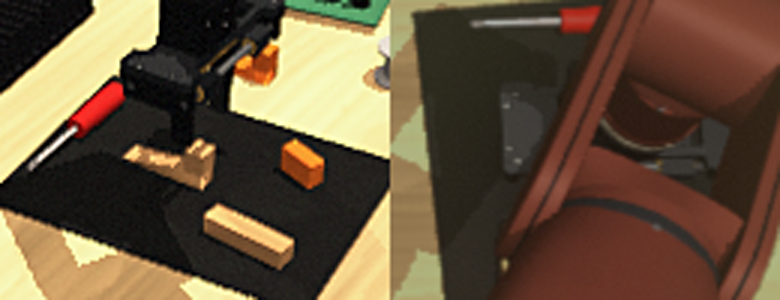

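The side crop shows the near finger tip at about (351,179), just above the heel (heel at about (357,183)). I'll project the expected tip position to check the alignment.

```bash
python3 - <<'E'
from h import *
b=snap('side');print(proj(b,[[577.4-9,-201.2+31,67.5],[577.4+9,-201.2+31,67.5],[577.4-9,-201.2+46,67.5],[577.4+9,-201.2+46,67.5]]).round(1))
E
python3 go.py 575.5 -200 10 0.015
```

```text
[[353.2 177.2]
 [348.1 175.2]
 [350.4 179.6]
 [345.3 177.6]]
t 2.25 p [ 581.  -202.7   72.7] yaw 0.029 gap 61.2 F [0.3 0.9 0.6]
tool d [-6.2 -3.4 62.6] tool d if turned [-5.4 -2.8 62.7] w [ 0.009 -0.014  0.014]
sill xy 117.6 -383.0 qd 0.017
```

Call:
move_arm:
  series:
    - {"tx":-2,"ty":-1,"tz":20,"wx":0,"wy":0,"wz":0.015}
    - {"tx":0,"ty":0,"tz":20,"wx":0,"wy":0,"wz":0}
    - {"tx":0,"ty":0,"tz":12,"wx":0,"wy":0,"wz":0}
    - {"tx":0,"ty":0,"tz":0,"wx":0,"wy":0,"wz":0}

```text
t: 2.65
position: [586.3, -205.6, 29.0]
eef_rot: [[0.999, 0.017, 0.028], [0.017, -1.0, -0.015], [0.027, 0.016, -1.0]]
wrist_force: [-0.2, -0.3, -0.1]
finger_gap: 60.5
```

```bash
python3 go.py 575.5 -200 10 0.015
```

```text
t 2.65 p [ 586.3 -205.6   29. ] yaw 0.017 gap 60.5 F [-0.2 -0.3 -0.1]
tool d [-11.2  -6.1  18.6] tool d if turned [-10.7  -5.8  19. ] w [ 0.016 -0.027  0.002]
sill xy 123.4 -384.5 qd 0.028
```

Call:
move_arm:
  series:
    - {"tx":-6,"ty":-3,"tz":5,"wx":0.016,"wy":-0.027,"wz":0.002}
    - {"tx":-6,"ty":-3,"tz":0,"wx":0,"wy":0,"wz":0}

```text
t: 2.85
position: [575.8, -200.7, 26.3]
eef_rot: [[1.0, 0.015, 0.002], [0.015, -1.0, -0.0], [0.002, 0.0, -1.0]]
wrist_force: [0.1, 0.5, -0.1]
finger_gap: 60.7
```

```bash
python3 go.py 575.5 -200 10 0.015
```

```text
t 2.85 p [ 575.8 -200.7   26.3] yaw 0.015 gap 60.7 F [ 0.1  0.5 -0.1]
tool d [-0.4 -0.7 16.3] tool d if turned [-0.3 -0.7 16.3] w [ 0.    -0.002  0.   ]
sill xy 112.1 -382.2 qd 0.19
```

Call:
move_arm:
  series:
    - {"tx":-1,"ty":-1,"tz":9,"wx":0.002,"wy":-0.005,"wz":0}
    - {"tx":-1,"ty":-1,"tz":9,"wx":0.002,"wy":-0.004,"wz":0}

```text
t: 3.05
position: [574.8, -199.1, 10.0]
eef_rot: [[1.0, 0.015, -0.004], [0.016, -1.0, 0.002], [-0.004, -0.002, -1.0]]
wrist_force: [0.5, 0.3, 0.5]
finger_gap: 61.1
```

```bash
python3 go.py 575.5 -200 10 0.015
```

```text
t 3.05 p [ 574.8 -199.1   10. ] yaw 0.016 gap 61.1 F [0.5 0.3 0.5]
tool d [0.6 0.9 0. ] tool d if turned [0.6 0.9 0. ] w [-0.002  0.004  0.   ]
sill xy 110.8 -381.0 qd 0.129
```

Call:
move_arm:
  series:
    - {"tx":0,"ty":0,"tz":1,"wx":0,"wy":0,"wz":0}
    - {"tx":-1,"ty":-0.5,"tz":1,"wx":0.001,"wy":-0.003,"wz":0}
    - {"tx":-1,"ty":-0.5,"tz":1,"wx":0.001,"wy":-0.003,"wz":0}
  hand: -1

```text
t: 3.35
position: [571.6, -197.4, 5.0]
eef_rot: [[1.0, 0.016, -0.013], [0.016, -1.0, 0.005], [-0.013, -0.006, -1.0]]
wrist_force: [-0.3, -0.3, -1.4]
finger_gap: 44.1
```

```bash
python3 go.py 575.5 -200 10 0.015
```

```text
t 3.35 p [ 571.6 -197.4    5. ] yaw 0.016 gap 44.1 F [-0.3 -0.3 -1.4]
tool d [ 3.8  2.6 -5.1] tool d if turned [ 3.9  2.6 -5. ] w [-0.006  0.013  0.001]
sill xy 107.2 -380.1 qd 0.017
```

Call:
move_arm:
  series:
    - {"tx":3.5,"ty":2.5,"tz":-4,"wx":-0.005,"wy":0.012,"wz":0}
    - {"tx":0,"ty":0,"tz":0,"wx":0,"wy":0,"wz":0}

```text
t: 3.55
position: [575.5, -200.1, 9.1]
eef_rot: [[1.0, 0.016, -0.0], [0.016, -1.0, 0.0], [-0.0, -0.0, -1.0]]
wrist_force: [-0.1, -0.1, 0.4]
finger_gap: 28.8
```

```bash
python3 go.py 575.5 -200 10 0.015
```

```text
t 3.55 p [ 575.5 -200.1    9.1] yaw 0.016 gap 28.8 F [-0.1 -0.1  0.4]
tool d [ 0.  -0.1 -0.9] tool d if turned [ 0.  -0.1 -0.9] w [-0.     0.     0.001]
sill xy 111.6 -381.7 qd 0.009
```

Call:
move_arm:
  series:
    - {"tx":0,"ty":0,"tz":0,"wx":0,"wy":0,"wz":0}
    - {"tx":0,"ty":0,"tz":0,"wx":0,"wy":0,"wz":0}
    - {"tx":0,"ty":0,"tz":0,"wx":0,"wy":0,"wz":0}

```text
t: 3.85
position: [575.8, -200.3, 9.7]
eef_rot: [[1.0, 0.016, 0.001], [0.016, -1.0, -0.0], [0.001, 0.0, -1.0]]
wrist_force: [-0.2, -0.2, 0.3]
finger_gap: 23.8
```

```bash
python3 go.py 575.5 -200 10 0.015
```

```text
t 3.85 p [ 575.8 -200.3    9.7] yaw 0.016 gap 23.8 F [-0.2 -0.2  0.3]
tool d [-0.3 -0.3 -0.3] tool d if turned [-0.3 -0.3 -0.3] w [ 0.    -0.001  0.001]
sill xy 112.0 -381.8 qd 0.003
```

Call:
move_arm:
  series:
    - {"tx":0,"ty":0,"tz":-15,"wx":0,"wy":0,"wz":0}
    - {"tx":0,"ty":0,"tz":-30,"wx":0,"wy":0,"wz":0}
    - {"tx":0,"ty":0,"tz":-35,"wx":0,"wy":0,"wz":0}
    - {"tx":0,"ty":0,"tz":-30,"wx":0,"wy":0,"wz":0}
    - {"tx":0,"ty":0,"tz":-15,"wx":0,"wy":0,"wz":0}

```text
t: 4.35
position: [573.3, -199.1, 139.0]
eef_rot: [[1.0, 0.016, -0.005], [0.016, -1.0, 0.003], [-0.005, -0.003, -1.0]]
wrist_force: [0.6, -0.0, -0.4]
finger_gap: 23.9
```

```bash
python3 go.py 459 222 130 -0.243; python3 - <<'E'
from h import *
b=snap('side')['image'][100:250,280:480]
cv2.imwrite('pics/lift.png',cv2.cvtColor(cv2.resize(b,None,fx=3,fy=3,interpolation=cv2.INTER_CUBIC),cv2.COLOR_RGB2BGR))
E
```

```text
t 4.35 p [ 573.3 -199.1  139. ] yaw 0.016 gap 23.9 F [ 0.6 -0.  -0.4]
tool d [-107.6 -422.8   10.9] tool d if turned [-212.2 -381.2    9. ] w [-0.002  0.006  0.259]
sill xy 109.2 -381.3 qd 0.284
```

View pics/lift.png

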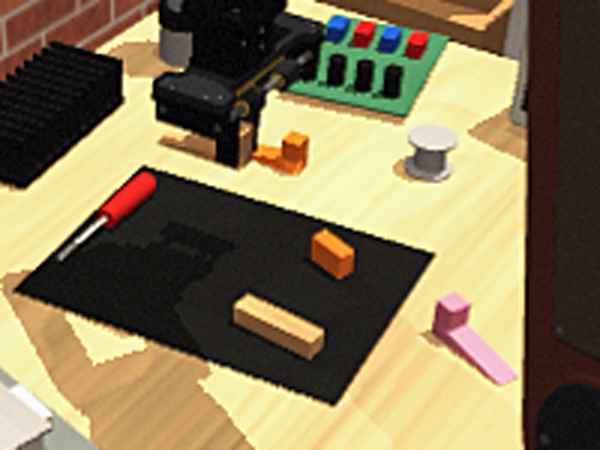

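The picture shows the pale wedge lifted and held level in the fingers, at about (358,147) in the full image. The other things on the mat haven't moved. Next I carry it across to the jig.

Call:
move_arm:
  series:
    - {"tx":-8,"ty":-30,"tz":0,"wx":0,"wy":0,"wz":0}
    - {"tx":-10,"ty":-40,"tz":0,"wx":0,"wy":0,"wz":0}
    - {"tx":-10,"ty":-40,"tz":0,"wx":0,"wy":0,"wz":0}
    - {"tx":-10,"ty":-40,"tz":0,"wx":0,"wy":0,"wz":0}
    - {"tx":-10,"ty":-40,"tz":0,"wx":0,"wy":0,"wz":0}

```text
t: 4.9
position: [524.8, -10.8, 145.8]
eef_rot: [[1.0, 0.007, 0.006], [0.007, -1.0, -0.003], [0.006, 0.003, -1.0]]
wrist_force: [0.8, -0.5, 0.5]
finger_gap: 23.8
```

Call:
move_arm:
  series:
    - {"tx":-12,"ty":-40,"tz":0,"wx":0,"wy":0,"wz":0}
    - {"tx":-12,"ty":-40,"tz":0,"wx":0,"wy":0,"wz":0}
    - {"tx":-12,"ty":-35,"tz":0,"wx":0,"wy":0,"wz":0}
    - {"tx":-5,"ty":-20,"tz":0,"wx":0,"wy":0,"wz":0}
    - {"tx":0,"ty":0,"tz":0,"wx":0,"wy":0,"wz":0}

```text
t: 5.4
position: [477.7, 133.4, 146.0]
eef_rot: [[1.0, 0.012, 0.007], [0.012, -1.0, -0.001], [0.007, 0.001, -1.0]]
wrist_force: [-1.0, -0.9, -1.0]
finger_gap: 23.9
```

```bash
python3 go.py 459 222 130 -0.243
```

```text
t 5.4 p [477.7 133.4 146. ] yaw 0.012 gap 23.9 F [-1.  -0.9 -1. ]
tool d [-17.8 -88.8  15.7] tool d if turned [-39.5 -81.5  16. ] w [ 0.    -0.007  0.255]
sill xy -63.5 -81.5 qd 0.021
```

Call:
move_arm:
  series:
    - {"tx":-6,"ty":-30,"tz":0,"wx":0,"wy":0,"wz":0}
    - {"tx":-8,"ty":-40,"tz":0,"wx":0,"wy":0,"wz":0}
    - {"tx":-3,"ty":-15,"tz":0,"wx":0,"wy":-0.007,"wz":0.125}
    - {"tx":0,"ty":0,"tz":0,"wx":0,"wy":0,"wz":0.125}
    - {"tx":0,"ty":0,"tz":0,"wx":0,"wy":0,"wz":0}

```text
t: 5.9
position: [460.5, 218.1, 146.4]
eef_rot: [[0.97, -0.244, 0.002], [-0.244, -0.97, -0.003], [0.002, 0.002, -1.0]]
wrist_force: [-0.2, -0.3, -0.3]
finger_gap: 23.8
```

```bash
python3 go.py 459 222 70 -0.243
```

```text
t 5.9 p [460.5 218.1 146.4] yaw -0.247 gap 23.8 F [-0.2 -0.3 -0.3]
tool d [-2.5 -3.6 76.4] tool d if turned [-2.3 -3.4 76.4] w [ 0.002 -0.002 -0.004]
sill xy -100.7 -3.5 qd 0.077
```

Call:
move_arm:
  series:
    - {"tx":-2,"ty":-3,"tz":25,"wx":0,"wy":0,"wz":0}
    - {"tx":0,"ty":0,"tz":25,"wx":0,"wy":0,"wz":0}
    - {"tx":0,"ty":0,"tz":15,"wx":0,"wy":0,"wz":0}
    - {"tx":0,"ty":0,"tz":0,"wx":0,"wy":0,"wz":0}

```text
t: 6.3
position: [462.4, 218.1, 81.0]
eef_rot: [[0.972, -0.234, 0.006], [-0.234, -0.972, -0.003], [0.006, 0.002, -1.0]]
wrist_force: [0.2, 1.3, -1.7]
finger_gap: 23.6
```

```bash
python3 go.py 459 222 58 -0.243; python3 - <<'E'
from h import *
b=snap('side','s1.png')['image'][200:330,200:370]
cv2.imwrite('pics/over.png',cv2.cvtColor(cv2.resize(b,None,fx=4,fy=4,interpolation=cv2.INTER_CUBIC),cv2.COLOR_RGB2BGR))
E
```

```text
t 6.3 p [462.4 218.1  81. ] yaw -0.236 gap 23.6 F [ 0.2  1.3 -1.7]
tool d [-4.3 -3.  23. ] tool d if turned [-4.2 -3.  23. ] w [ 0.002 -0.006  0.007]
sill xy -98.8 -3.1 qd 0.033
```

View pics/over.png

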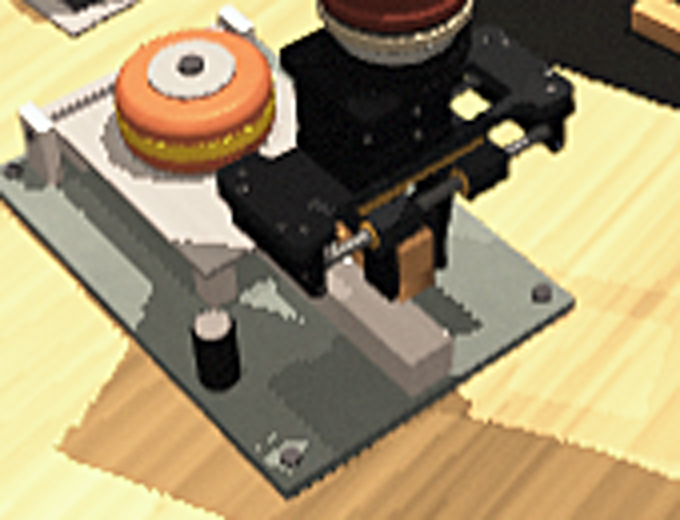

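The wedge is held over the bar. The back face of the heel shows at about (304,266) in the full image, with its bottom edge from about (300,274) to (307.5,271). I'll compare that with the model.

```bash
python3 - <<'E'
from h import *
b=snap('side');s=robot.get_state();p=np.array(s['position']);R=np.array(s['eef_rot']);yaw=np.arctan2(R[1,0],R[0,0]);print(p.round(1),yaw)
W=wedge_pts(np.array([p[0],p[1],p[2]-7.7]),yaw);print(proj(b,W[[0,1,6,7]]).round(1).tolist())
h=cv2.cvtColor(b['image'],cv2.COLOR_RGB2HSV).astype(int)
m=((h[...,1]>100)&(h[...,2]>60)&(h[...,0]<25)).astype(np.uint8);n,l,st,c=cv2.connectedComponentsWithStats(m)
k=l[266,304];print(st[k],c[k])
cc=max(cv2.findContours((l==k).astype(np.uint8),0,2)[0],key=cv2.contourArea);print(cv2.approxPolyDP(cc,1,True).reshape(-1,2).tolist())
E
python3 go.py 459 222 55 -0.243
```

```text
[463.9 218.8  83.2] -0.23743740087217832
[[307.0, 257.4], [298.6, 262.5], [307.4, 269.9], [299.2, 275.0]]
[299 256   9  19 133] [303.08270677 264.91729323]
[[306, 256], [299, 260], [299, 274], [307, 270]]
t 6.4 p [463.9 218.8  83.2] yaw -0.237 gap 24.0 F [-0.1 -0.1  0.1]
tool d [-5.8 -2.  28.2] tool d if turned [-5.5 -2.  28.2] w [-0.    -0.009  0.006]
sill xy -97.5 -2.1 qd 0.022
```

Call:
move_arm:
  series:
    - {"tx":-3,"ty":-2,"tz":14,"wx":0,"wy":-0.009,"wz":0.006}
    - {"tx":-2,"ty":0,"tz":11,"wx":0,"wy":0,"wz":0}
    - {"tx":0,"ty":0,"tz":0,"wx":0,"wy":0,"wz":0}

```text
t: 6.7
position: [461.8, 222.0, 59.1]
eef_rot: [[0.971, -0.241, 0.004], [-0.241, -0.971, 0.002], [0.004, -0.003, -1.0]]
wrist_force: [-0.9, -0.5, -1.2]
finger_gap: 23.8
```

```bash
python3 go.py 459 222.1 48 -0.243
```

```text
t 6.7 p [461.8 222.   59.1] yaw -0.243 gap 23.8 F [-0.9 -0.5 -1.2]
tool d [-2.8  0.6 11.1] tool d if turned [-2.8  0.5 11.1] w [-0.003 -0.004 -0.   ]
sill xy -100.2 0.5 qd 0.014
```

Call:
move_arm:
  series:
    - {"tx":-2,"ty":0,"tz":6,"wx":-0.003,"wy":-0.004,"wz":0}
    - {"tx":0,"ty":0,"tz":3,"wx":0,"wy":0,"wz":0}
    - {"tx":0,"ty":0,"tz":0,"wx":0,"wy":0,"wz":0}

```text
t: 7.0
position: [459.8, 222.7, 49.5]
eef_rot: [[0.971, -0.24, -0.0], [-0.24, -0.971, -0.0], [-0.0, 0.001, -1.0]]
wrist_force: [-0.4, 0.9, -1.4]
finger_gap: 23.8
```

```bash
python3 go.py 459 222.1 47.7 -0.243
```

```text
t 7.0 p [459.8 222.7  49.5] yaw -0.242 gap 23.8 F [-0.4  0.9 -1.4]
tool d [-0.7  0.8  1.8] tool d if turned [-0.7  0.8  1.8] w [0.001 0.    0.001]
sill xy -102.4 0.8 qd 0.004
```

Call:
move_arm:
  series:
    - {"tx":0,"ty":0,"tz":2,"wx":0,"wy":0,"wz":0}
    - {"tx":0,"ty":0,"tz":0.5,"wx":0,"wy":0,"wz":0}

```text
t: 7.2
position: [460.1, 222.9, 47.1]
eef_rot: [[0.971, -0.239, 0.0], [-0.239, -0.971, -0.0], [0.0, 0.0, -1.0]]
wrist_force: [-0.3, 0.4, -0.3]
finger_gap: 23.7
```

```bash
python3 go.py 459 222.1 47.7 -0.243
```

```text
t 7.2 p [460.1 222.9  47.1] yaw -0.242 gap 23.7 F [-0.3  0.4 -0.3]
tool d [-0.9  1.  -0.6] tool d if turned [-0.9  1.  -0.6] w [ 0.    -0.     0.001]
sill xy -102.1 1.0 qd 0.008
```

Call:
move_arm:
  series:
    - {"tx":0,"ty":0,"tz":1,"wx":0,"wy":0,"wz":0}

```text
t: 7.3
position: [460.2, 222.9, 46.9]
eef_rot: [[0.971, -0.239, 0.0], [-0.239, -0.971, -0.0], [0.0, 0.0, -1.0]]
wrist_force: [-5.0, -1.8, 14.2]
finger_gap: 23.9
```

Call:
move_arm:
  series:
    - {"tx":0,"ty":0,"tz":1,"wx":0,"wy":0,"wz":0}

```text
t: 7.4
position: [460.2, 223.0, 47.0]
eef_rot: [[0.971, -0.239, -0.0], [-0.239, -0.971, -0.001], [-0.0, 0.001, -1.0]]
wrist_force: [-5.1, -2.9, 10.7]
finger_gap: 23.9
```

```bash
python3 go.py 459 222.1 47.7 -0.243
```

```text
t 7.4 p [460.2 223.   47. ] yaw -0.242 gap 23.9 F [-5.1 -2.9 10.7]
tool d [-1.   1.1 -0.7] tool d if turned [-1.   1.1 -0.7] w [0.001 0.    0.001]
sill xy -102.0 1.1 qd 0.006
```

Call:
move_arm:
  series:
    - {"tx":0,"ty":0,"tz":0.5,"wx":0,"wy":0,"wz":0}
    - {"tx":0,"ty":0,"tz":0.5,"wx":0,"wy":0,"wz":0}
    - {"tx":0,"ty":0,"tz":0.3,"wx":0,"wy":0,"wz":0}

```text
t: 7.7
position: [460.6, 223.1, 47.0]
eef_rot: [[0.971, -0.239, 0.0], [-0.239, -0.971, -0.001], [0.0, 0.0, -1.0]]
wrist_force: [-2.4, 0.2, 4.0]
finger_gap: 23.9
```

Call:
move_arm:
  series:
    - {"tx":6,"ty":0,"tz":0.3,"wx":0,"wy":0,"wz":0}
    - {"tx":8,"ty":0,"tz":0.3,"wx":0,"wy":0,"wz":0}
    - {"tx":8,"ty":0,"tz":0.3,"wx":0,"wy":0,"wz":0}
    - {"tx":5,"ty":0,"tz":0.3,"wx":0,"wy":0,"wz":0}
    - {"tx":0,"ty":0,"tz":0.3,"wx":0,"wy":0,"wz":0}

```text
t: 8.2
position: [486.4, 218.3, 47.0]
eef_rot: [[0.971, -0.239, -0.002], [-0.239, -0.971, 0.002], [-0.003, -0.001, -1.0]]
wrist_force: [-1.2, -1.9, 4.1]
finger_gap: 23.9
```

```bash
python3 go.py 459 222.1 47 -0.243
```

```text
t 8.2 p [486.4 218.3  47. ] yaw -0.241 gap 23.9 F [-1.2 -1.9  4.1]
tool d [-27.6   2.8   0.1] tool d if turned [-27.5   2.9  -0. ] w [-0.001  0.003  0.002]
sill xy -75.5 2.9 qd 0.003
```

Call:
move_arm:
  series:
    - {"tx":5,"ty":1,"tz":0.3,"wx":0,"wy":0,"wz":0}
    - {"tx":6,"ty":1,"tz":0.3,"wx":0,"wy":0,"wz":0}
    - {"tx":6,"ty":1,"tz":0.3,"wx":0,"wy":0,"wz":0}
    - {"tx":2,"ty":0.5,"tz":0.3,"wx":0,"wy":0,"wz":0}

```text
t: 8.6
position: [502.8, 212.3, 47.0]
eef_rot: [[0.971, -0.238, -0.005], [-0.238, -0.971, 0.005], [-0.006, -0.003, -1.0]]
wrist_force: [-5.8, 1.7, 8.2]
finger_gap: 23.8
```

```bash
python3 go.py 459 222.1 47 -0.243; python3 - <<'E'
from h import *
b=snap('side','s2.png')['image'][200:330,200:370]
cv2.imwrite('pics/on.png',cv2.cvtColor(cv2.resize(b,None,fx=4,fy=4,interpolation=cv2.INTER_CUBIC),cv2.COLOR_RGB2BGR))
E
```

```text
t 8.6 p [502.8 212.3  47. ] yaw -0.24 gap 23.8 F [-5.8  1.7  8.2]
tool d [-44.8   0.9   0.2] tool d if turned [-44.8   1.1  -0. ] w [-0.003  0.006  0.003]
sill xy -58.2 1.1 qd 0.029
```

View pics/on.png

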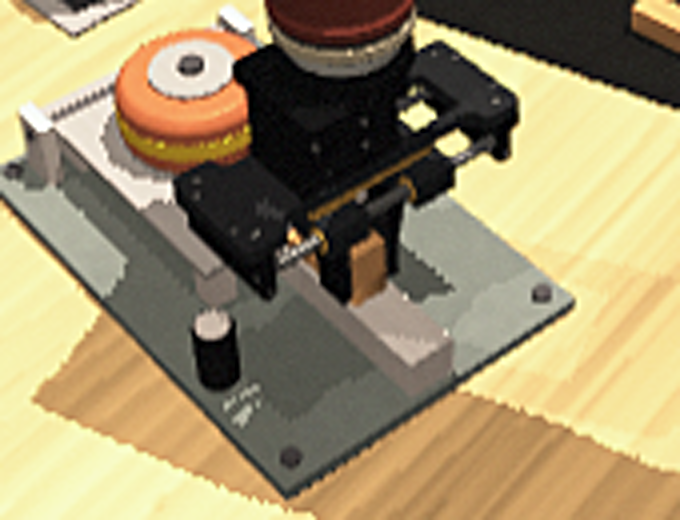

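The wedge is flat and centred on the bar, heel bottom at about (292,275), and the plate's visible front corner at about (253,268) is still on its rest. I'll save an averaged reference image of that corner, then push on.

```bash
python3 - <<'E'
from h import *
np.save('ref.npy',np.mean([snap('side')['image'].astype(float) for _ in range(5)],0))
E
python3 go.py 459 222.1 47 -0.243
```

```text
t 8.9 p [502.8 212.3  47. ] yaw -0.24 gap 23.9 F [-2.7  1.1  5.3]
tool d [-44.9   0.9   0.2] tool d if turned [-44.9   1.1   0. ] w [-0.003  0.005  0.003]
sill xy -58.1 1.1 qd 0.002
```

Call:
move_arm:
  series:
    - {"tx":3,"ty":0.5,"tz":0.3,"wx":-0.003,"wy":0.006,"wz":0}
    - {"tx":3,"ty":0,"tz":0.3,"wx":0,"wy":0,"wz":0}
    - {"tx":2,"ty":0,"tz":0.3,"wx":0,"wy":0,"wz":0}

```text
t: 9.2
position: [507.8, 211.2, 46.9]
eef_rot: [[0.971, -0.238, -0.005], [-0.238, -0.971, 0.001], [-0.005, -0.0, -1.0]]
wrist_force: [-7.1, 0.8, 10.2]
finger_gap: 23.4
```

```bash
python3 go.py 459 222.1 47 -0.243
```

```text
t 9.2 p [507.8 211.2  46.9] yaw -0.24 gap 23.4 F [-7.1  0.8 10.2]
tool d [-50.    1.    0.2] tool d if turned [-50.    1.2  -0.1] w [-0.     0.005  0.003]
sill xy -53.0 1.2 qd 0.035
```

Call:
move_arm:
  series:
    - {"tx":4,"ty":0.3,"tz":0.1,"wx":0,"wy":0.004,"wz":0}
    - {"tx":4,"ty":0,"tz":0.1,"wx":0,"wy":0,"wz":0}
    - {"tx":4,"ty":0,"tz":0.1,"wx":0,"wy":0,"wz":0}

```text
t: 9.5
position: [509.2, 210.9, 46.8]
eef_rot: [[0.971, -0.236, -0.022], [-0.236, -0.972, 0.003], [-0.022, 0.003, -1.0]]
wrist_force: [-15.8, 2.7, 17.2]
finger_gap: 23.8
```

```bash
python3 go.py 459 222.1 47 -0.243
```

```text
t 9.5 p [509.2 210.9  46.8] yaw -0.239 gap 23.8 F [-15.8   2.7  17.2]
tool d [-51.5   1.    0.9] tool d if turned [-51.5   1.2  -0.2] w [0.003 0.022 0.004]
sill xy -51.6 1.2 qd 0.088
```

Call:
move_arm:
  series:
    - {"tx":3,"ty":0.3,"tz":-0.5,"wx":0.003,"wy":0.022,"wz":0}
    - {"tx":4,"ty":0,"tz":-0.2,"wx":0,"wy":0.006,"wz":0}

```text
t: 9.7
position: [510.1, 210.7, 46.7]
eef_rot: [[0.972, -0.236, -0.006], [-0.236, -0.972, 0.001], [-0.006, 0.001, -1.0]]
wrist_force: [-18.0, 2.8, 19.0]
finger_gap: 23.8
```

```bash
python3 go.py 459 222.1 47 -0.243
```

```text
t 9.7 p [510.1 210.7  46.7] yaw -0.238 gap 23.8 F [-18.    2.8  19. ]
tool d [-52.3   1.    0. ] tool d if turned [-52.3   1.2  -0.3] w [0.001 0.006 0.005]
sill xy -50.7 1.3 qd 0.044
```

Call:
move_arm:
  series:
    - {"tx":3,"ty":0.2,"tz":-1.2,"wx":0,"wy":0.006,"wz":0}
    - {"tx":4,"ty":0,"tz":-0.8,"wx":0,"wy":0.006,"wz":0}

```text
t: 9.9
position: [510.1, 210.5, 46.7]
eef_rot: [[0.972, -0.235, -0.008], [-0.235, -0.972, -0.001], [-0.007, 0.002, -1.0]]
wrist_force: [-16.6, 4.6, 15.4]
finger_gap: 23.7
```

```bash
python3 go.py 459 222.1 47 -0.243
```

```text
t 9.9 p [510.1 210.5  46.7] yaw -0.238 gap 23.7 F [-16.6   4.6  15.4]
tool d [-52.4   0.8   0.1] tool d if turned [-52.4   1.1  -0.3] w [0.003 0.007 0.005]
sill xy -50.7 1.1 qd 0.026
```

Call:
move_arm:
  series:
    - {"tx":5,"ty":0,"tz":-2,"wx":0,"wy":0.006,"wz":0}

```text
t: 10.0
position: [511.5, 209.8, 46.9]
eef_rot: [[0.972, -0.235, -0.009], [-0.235, -0.972, -0.002], [-0.008, 0.004, -1.0]]
wrist_force: [-4.4, 2.6, -4.2]
finger_gap: 23.6
```

Call:
move_arm:
  series:
    - {"tx":5,"ty":0,"tz":-2,"wx":0,"wy":0.006,"wz":0}

```text
t: 10.1
position: [513.2, 208.8, 46.8]
eef_rot: [[0.972, -0.234, -0.009], [-0.234, -0.972, -0.004], [-0.008, 0.006, -1.0]]
wrist_force: [-5.1, 2.6, -1.3]
finger_gap: 23.9
```

```bash
python3 go.py 459 222.1 47 -0.243; python3 - <<'E'
from h import *
im=np.mean([snap('side')['image'].astype(float) for _ in range(3)],0)
r=np.load('ref.npy')
for n,(x,y,w,h) in dict(corner=(242,255,18,24),edge=(205,225,40,40),base=(225,290,60,30)).items():
    g=lambda i:cv2.cvtColor(i[y:y+h,x:x+w].astype(np.float32),cv2.COLOR_RGB2GRAY)
    print(n,cv2.phaseCorrelate(g(r),g(im),cv2.createHanningWindow((w,h),cv2.CV_32F)))
E
```

```text
t 10.1 p [513.2 208.8  46.8] yaw -0.237 gap 23.9 F [-5.1  2.6 -1.3]
tool d [-55.8  -0.2   0.2] tool d if turned [-55.8   0.1  -0.2] w [0.006 0.008 0.006]
sill xy -47.2 0.1 qd 0.041
corner ((-0.07130035159213222, 0.08780210521404719), 0.9565550265488801)
edge ((-0.2531153148068803, -0.1532123724250809), 0.8361605063080788)
base ((-2.2756063069734935, -2.1708249217813247), 0.5243725244204204)
```

Call:
move_arm:
  series:
    - {"tx":5,"ty":-0.5,"tz":-2,"wx":0.006,"wy":0.01,"wz":0.003}
    - {"tx":5,"ty":-0.3,"tz":-1.8,"wx":0,"wy":0.006,"wz":0}

```text
t: 10.45
position: [521.3, 206.4, 48.2]
eef_rot: [[0.971, -0.238, 0.004], [-0.238, -0.971, -0.003], [0.005, 0.002, -1.0]]
wrist_force: [-4.8, 1.2, -4.4]
finger_gap: 23.9
```

```bash
python3 go.py 459 222.1 47 -0.243
```

```text
t 10.45 p [521.3 206.4  48.2] yaw -0.24 gap 23.9 F [-4.8  1.2 -4.4]
tool d [-64.2  -0.4   0.9] tool d if turned [-64.2  -0.2   1.2] w [ 0.002 -0.005  0.003]
sill xy -38.8 -0.2 qd 0.07
```

Call:
move_arm:
  series:
    - {"tx":2,"ty":0,"tz":0.5,"wx":0.001,"wy":-0.003,"wz":0.002}

```text
t: 10.55
position: [523.4, 205.8, 47.6]
eef_rot: [[0.971, -0.24, 0.002], [-0.24, -0.971, -0.002], [0.002, 0.001, -1.0]]
wrist_force: [-4.4, 1.2, -5.0]
finger_gap: 23.8
```

```bash
python3 go.py 459 222.1 47 -0.243
```

```text
t 10.55 p [523.4 205.8  47.6] yaw -0.242 gap 23.8 F [-4.4  1.2 -5. ]
tool d [-66.5  -0.4   0.5] tool d if turned [-66.5  -0.3   0.6] w [ 0.001 -0.002  0.001]
sill xy -36.6 -0.3 qd 0.063
```

Call:
move_arm:
  series:
    - {"tx":1,"ty":0,"tz":0.8,"wx":0,"wy":0,"wz":0}
    - {"tx":0.5,"ty":0,"tz":0.5,"wx":0,"wy":0,"wz":0}

```text
t: 10.75
position: [524.5, 205.4, 46.7]
eef_rot: [[0.971, -0.241, -0.001], [-0.241, -0.971, -0.001], [-0.0, 0.001, -1.0]]
wrist_force: [-11.5, 2.1, 7.5]
finger_gap: 23.9
```

```bash
python3 go.py 459 222.1 47 -0.243
```

```text
t 10.75 p [524.5 205.4  46.7] yaw -0.243 gap 23.9 F [-11.5   2.1   7.5]
tool d [-67.6  -0.5  -0.3] tool d if turned [-67.6  -0.5  -0.3] w [0.001 0.    0.   ]
sill xy -35.4 -0.4 qd 0.018
```

Call:
move_arm:
  series:
    - {"tx":0.5,"ty":0,"tz":0.2,"wx":0,"wy":0,"wz":0}
    - {"tx":0.3,"ty":0,"tz":0.2,"wx":0,"wy":0,"wz":0}

```text
t: 10.95
position: [525.2, 205.2, 46.8]
eef_rot: [[0.971, -0.241, -0.002], [-0.241, -0.971, -0.001], [-0.002, 0.001, -1.0]]
wrist_force: [-5.7, 1.0, -2.7]
finger_gap: 24.1
```

```bash
python3 go.py 459 222.1 47 -0.243; python3 - <<'E'
from h import *
S=[snap('side') for _ in range(5)];s=S[0];im=np.mean([q['image'].astype(float) for q in S],0);r=np.load('ref.npy')
c,q=np.cos(PSI),np.sin(PSI)
def w(x,y,z): return [O[0]+c*x-q*y,O[1]+q*x+c*y,z]
# predicted pixel motion per 3mm lift at plate's +y front corner, and where points are
for x,y in((0,70),(20,70),(60,70)):
    f=3*(180-x)/180; print((x,y),proj(s,[w(x,y,53),w(x,y,53+f),w(x,y,48)]).round(2).tolist())
for n,(x,y,ww,h) in dict(corner=(242,258,14,18),edge=(212,230,32,32),trafo=(228,208,40,36),post=(203,222,12,24),can=(243,274,20,26)).items():
    g=lambda i:cv2.cvtColor(i[y:y+h,x:x+ww].astype(np.float32),cv2.COLOR_RGB2GRAY)
    print(n,np.round(cv2.phaseCorrelate(g(r),g(im),cv2.createHanningWindow((ww,h),cv2.CV_32F))[0],2))
A=np.hstack([r[200:300,195:305],im[200:300,195:305]])
cv2.imwrite('pics/cmp.png',cv2.cvtColor(cv2.resize(A,None,fx=3.6,fy=3.6,interpolation=cv2.INTER_CUBIC).clip(0,255).astype(np.uint8),cv2.COLOR_RGB2BGR))
E
python3 go.py 459 222.1 47 -0.243
```

```text
t 10.95 p [525.2 205.2  46.8] yaw -0.243 gap 24.1 F [-5.7  1.  -2.7]
tool d [-68.3  -0.4  -0.1] tool d if turned [-68.3  -0.4  -0.2] w [ 0.001  0.002 -0.   ]
sill xy -34.8 -0.4 qd 0.009
(0, 70) [[250.96, 267.82], [250.84, 266.94], [251.17, 269.29]]
(20, 70) [[246.29, 263.17], [246.17, 262.38], [246.5, 264.63]]
(60, 70) [[237.24, 254.15], [237.15, 253.57], [237.48, 255.61]]
corner [ 0.32 -0.57]
edge [0.4  0.13]
trafo [ 0.01 -0.22]
post [-0.    0.01]
can [0.13 0.45]
t 11.2 p [525.2 205.2  46.8] yaw -0.243 gap 23.7 F [-5.5  2.1 -2. ]
tool d [-68.3  -0.4  -0.1] tool d if turned [-68.3  -0.4  -0.2] w [ 0.001  0.001 -0.   ]
sill xy -34.8 -0.4 qd 0.001
```

View pics/cmp.png

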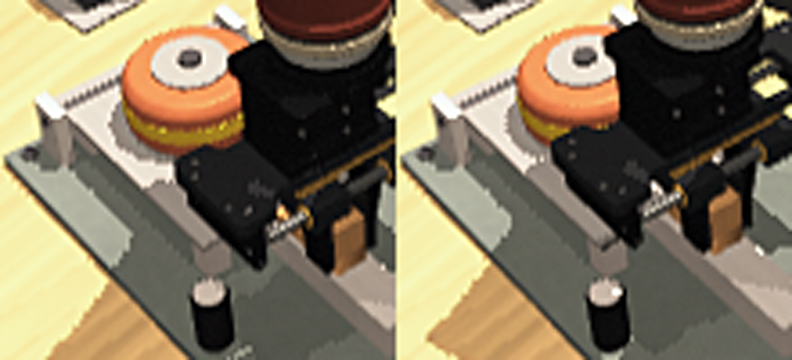

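Call:
move_arm:
  series:
    - {"tx":0.3,"ty":0,"tz":0.6,"wx":0,"wy":0.001,"wz":0}
    - {"tx":0.2,"ty":0,"tz":0.6,"wx":0,"wy":0.001,"wz":0}

```text
t: 11.4
position: [525.2, 205.2, 46.7]
eef_rot: [[0.97, -0.241, -0.002], [-0.241, -0.97, -0.001], [-0.001, 0.002, -1.0]]
wrist_force: [-7.3, 0.7, 1.6]
finger_gap: 23.8
```

```bash
for i in 1 2; do python3 -c "
from h import *
for _ in range(5): snap('side')"; python3 go.py 459 222.1 47 -0.243; done
```

```text
t 11.65 p [525.2 205.3  46.8] yaw -0.243 gap 23.5 F [-8.3  1.   1.8]
tool d [-68.3  -0.4  -0.1] tool d if turned [-68.3  -0.4  -0.2] w [ 0.002  0.001 -0.   ]
sill xy -34.7 -0.4 qd 0.001
t 11.9 p [525.2 205.3  46.8] yaw -0.243 gap 23.7 F [-7.9  0.7  0.8]
tool d [-68.3  -0.4  -0.1] tool d if turned [-68.3  -0.4  -0.2] w [ 0.001  0.001 -0.   ]
sill xy -34.7 -0.4 qd 0.001
```

```bash
python3 - <<'E'
from h import *
S=[snap('side') for _ in range(5)];s=S[0];im=np.mean([q['image'].astype(float) for q in S],0);r=np.load('ref.npy')
st=robot.get_state();p=np.array(st['position']);R=np.array(st['eef_rot']);yaw=np.arctan2(R[1,0],R[0,0])
print('model',proj(s,wedge_pts(np.array([p[0],p[1],40.]),yaw)[[0,1,6,7]]).round(1).tolist())
h=cv2.cvtColor(im.astype(np.uint8),cv2.COLOR_RGB2HSV).astype(int)
m=((h[...,1]>90)&(h[...,2]>60)&(h[...,0]<25)).astype(np.uint8);m[:, :285]=0;m[:,315:]=0;m[:235]=0;m[290:]=0
k=m.copy();print([cv2.approxPolyDP(c,1,True).reshape(-1,2).tolist() for c in cv2.findContours(m,0,2)[0] if cv2.contourArea(c)>15])
# plate's left lower edge: dark-to-bright transition per column, ref vs now (subpixel in row)
g=lambda i:cv2.cvtColor(i.astype(np.float32),cv2.COLOR_RGB2GRAY)
for x in range(220,252,4):
    y0=int(254+(x-237.2)*1.0); A=g(r)[y0-7:y0+7,x];B=g(im)[y0-7:y0+7,x];print(x,y0-7,A.round().astype(int).tolist(),B.round().astype(int).tolist())
E
```

```text
model [[290.0, 254.1], [281.8, 258.8], [290.7, 265.9], [282.7, 270.7]]
[[[287, 251], [285, 254], [285, 269], [290, 266], [290, 254]]]
220 229 [230, 228, 227, 229, 229, 228, 231, 238, 236, 173, 75, 108, 119, 111] [230, 226, 227, 227, 227, 228, 230, 238, 237, 175, 85, 115, 118, 110]
224 233 [235, 237, 236, 233, 230, 229, 231, 238, 238, 174, 63, 77, 82, 86] [235, 233, 234, 234, 231, 229, 232, 240, 227, 135, 67, 78, 85, 86]
228 237 [138, 134, 132, 127, 180, 238, 234, 241, 229, 135, 68, 80, 85, 85] [135, 132, 129, 183, 241, 233, 233, 240, 228, 133, 66, 80, 83, 84]
232 241 [136, 130, 182, 241, 232, 229, 232, 240, 228, 134, 71, 81, 85, 85] [135, 127, 180, 241, 214, 127, 136, 144, 132, 86, 83, 86, 85, 86]
236 245 [236, 227, 228, 229, 231, 240, 223, 136, 135, 99, 78, 81, 84, 84] [130, 136, 139, 139, 140, 143, 145, 147, 130, 86, 79, 82, 83, 83]
240 249 [207, 120, 134, 141, 141, 142, 144, 147, 135, 99, 77, 83, 83, 84] [145, 142, 142, 142, 141, 144, 146, 142, 111, 77, 82, 82, 84, 83]
244 253 [143, 140, 139, 140, 142, 143, 144, 146, 134, 98, 79, 82, 83, 84] [53, 130, 151, 144, 144, 144, 146, 135, 96, 77, 82, 85, 82, 83]
248 257 [25, 104, 153, 145, 143, 142, 144, 145, 128, 86, 89, 99, 95, 85] [51, 126, 147, 143, 142, 142, 146, 134, 100, 94, 103, 97, 94, 84]
```

```bash
python3 -c "
from station import robot
print(robot.sign_off());s=robot.get_state();print(s['t'],s['position'],s['wrist_force'],s['finger_gap'])"
```

```text
the job is handed in; nothing more can be done
None
the job is handed in; nothing more can be done
```

I picked up the pale wedge by its heel and set it on the bar, thin end towards the plate. I then pushed it under the plate's front edge until the plate lifted, and handed the job in at about 12 s with the gripper still holding it. There is no verdict back.

**Position:** The thin end is about 48 mm past the plate edge by the arm's reading. The wedge is within about 1 mm of the bar's centre line and nearly parallel to it. In the side camera the heel sits where expected, so it did not slip in the fingers. Over the last half second the arm's pose did not change.

**Lift:** I put it at about 3 mm from the push distance since the wedge met the plate. The side camera gave anywhere from about 2 to 4 mm. That reading is rough, because 3 mm is under one pixel and the gripper's shadow disturbs it. All of these are inside the 1.2 to 5 mm limit.

**Forces:** At the end the arm pushed forward with about 8 N and pressed down with about 1 to 2 N, so the bar carries the plate's load.

**Problems on the way:**
- The wedge stuck just after meeting the plate, because the arm was pressing down with 15 to 19 N.
- Easing that off lifted the wedge about 1 mm above the bar, and for about 0.3 s the hand carried the plate. I then pressed it back down onto the bar.

**Other checks:** I saw no contact between the robot and the jig or plate, and no other object moved in the pictures. I could not measure contact directly, and I took no final full picture of every object.

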